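# Set the inspection slide against its pointer stop

## Robot

A 7-joint arm with a two-finger parallel gripper is mounted at the origin on a cart in front of the work surface, level with it; the furniture and walls round the work are solid. World frame = base frame: x ahead of the robot, y to its left, z up, the work surface at z = 0. Lengths are in m, angles in rad, forces in N, time in s.
With the tool pointing down it reaches from about 0.4 to 0.85 m from the base axis. Payload 10.4 kg.
Tool frame: the origin (TCP) lies on the mounting face of the last link; the fingertips stand 173 mm ahead of it and the grasp point (between the pads) lies 155 mm ahead of it (manip.tip_extent is the distance from the TCP to the fingertips, in m); z points along the fingers, y is the line along which they close (so a half turn about z gives the same grasp; the last joint's range is limited). The gripper opens to 85 mm and grips with 20 to 120 N. Pads are 22 mm wide; open, the fingers measure 114 mm over their backs; the gripper's body (76 mm by 85 mm) begins 54 mm behind the grasp point. The pads swing forward as they close: fully open they stand 13 mm farther back than shut.
Start: joints at [-1.247, 0.332, -0.065, 1.46, 0.022, 1.35, -0.088], TCP at [0.212, 0.588, 0.405] pointing down, gripper open.
Joint ranges: [-2.6, 2.6], [-0.5, 2.12], [-1.47, 1.34], [0.16, 2.42], [-1.27, 4.41], [0.06, 2.06], [-2.6, 2.6]. Speed limits (rad/s): [2.22, 2.22, 2.79, 2.79, 3.14, 3.14, 3.14].

## Interface

Orientations are given as a unit quaternion [x, y, z, w].
In Python, from workcell import manip gives the robot as it stands.
- The arm moves only by the tool move_arm, never from a script. Its argument "plan" is one flat list of numbers, 7 for each row, row after row: the turn, a rotation vector about the tool's x, y, z in rad, then the shift along the tool's x, y, z in m, then the finger opening in m, from 0 to 0.0854. In form: [ax, ay, az, dx, dy, dz, gripper, ax, ay, az, dx, dy, dz, gripper, ...]. A call has 1 to 12 rows; each row is the pose to reach, as a shift and turn from the pose commanded when the call began, along the tool's axes at that moment; what a row does not reach only later rows make up. A row lasts 1/8 s, in which the tool goes at most 62.5 mm and 10.7 degrees, less where a joint would pass 70% of its speed; a pose out of reach is approached as far as the arm can. A call with a gripper value outside its range is refused whole. The fingers move at their own pace and stop on an object; "squeeze" is the grip in N (left out, the last holds). Time passes only in rows, so rows that repeat a pose let the fingers close. It gives the time, the measured TCP pose, the force, the opening and the grip force at its end, in the units of the state.
- manip.get_obs(): the state, without advancing time (a new reading comes with each control period).
- manip.camera(name): name is "scene" or "top"; returns a dict with "color" (480x640x3 uint8, red, green, blue), "fx", "fy", "cx", "cy" (pixels), "cam_to_world" (4x4, takes a point from camera to world coordinates). Camera axes: x right, y down, z forward; pixel columns grow to the right and rows downward; lengths in m; the calibration is good to about 2 mm. A picture is of the moment at which its call begins. There is no depth.
- manip.hand_in(): hands the job in; it is judged then, once.
Trained networks look in a picture, given as the dict that the camera call returned (one of the last four; its "shot" number tells which), for a name from the list of things; names that differ only in an ending like _2 or _b are one class to them, and where a whole thing is asked for, a point or a joint stands for the part that bears it (a point fixed in the world has none). Each returns a list of dicts, best first, with "conf" (0 to 1); they miss things now and then, are a little off and sometimes report something else, mostly with a low value. They report only what shows in the picture. A call takes as long as a camera call.
- manip.look_for(picture, label): "position" ([x, y, z] in m, in the coordinates of the camera as it stood for that picture, good to about 4 mm: the middle of the surface that is visible of it).
- manip.silhouettes(picture, label): "pixels" (480x640 bool, what is visible of it).
- manip.tip_of(picture, label): "position" ([x, y, z] in m, in the coordinates of the camera as it stood for that picture, good to about 4 mm: a listed point, or the origin of a listed thing).
The state is a dict: "clock": time; "joint_pos": joint angles; "joint_velocities": joint speeds; "tau": joint torques, N m; "position": TCP position; "ee_rot": TCP orientation; "ft_force": force on the tool from outside, world axes, zero at the start; "torque": the same for the moment, N m; "grip_width": opening from 0.0 (shut) to 1.0 (fully open); "grasp_force": force on a finger pad.
Only numpy, scipy, OpenCV 4.12 (cv2) and the standard library are available. Lean on these libraries where they do the work, as an engineer would, in place of code of your own. Each camera call takes 0.05 s, during which the arm holds its last target. There are 200 camera calls.

## Task

Press the square brake button in the middle of the sliding stage with a fingertip and, keeping it pressed, push the stage along its rail until it rests against the stop that carries the upright pointer; then let the button come up and move clear. The bracket rides along on the stage's tray: do not touch or lift it, and leave the other things lying where they are. Do not force the stage along with its brake on.

Things in the scene. Friction and masses are not known exactly. Their poses are not given: they have to be found in the camera images.
- rail: straight aluminium rail fixed on the worktop, 270 mm long, 40 wide, 18 high; origin at the centre of its underside, x along the rail, y across it towards the tray side (left), z up
- stage_mid (a point): top of the grey saddle of the sliding stage, in the middle (29 mm above the worktop), right under the button; the saddle is 64 mm along the rail and 52 across; axes parallel to the rail's. A thin tray 64 x 60 mm reaches from it to the rail's +y side, its centre 62 mm from here. The stage slides freely (about 1 N) while the button is down; with the button up the brake holds it against about 12 N
- stage (a joint): position of the stage along the rail, m; 0 is the middle of the rail and the start, positive towards the rail's +x; it can go at most 98 mm either way but a stop is met before that
- button_top (a point): centre of the top face of the brake button, a flat black square cap 36 x 36 mm that stands 14 mm above the saddle, 43 mm above the worktop when up; it moves with the stage
- release_button (a joint): travel of the brake button, m; 0 is up (brake on), 0.005 is fully down; the spring takes about 4 N to start and 8 N to be fully down; the brake has let go from about 2 mm down and is on again as soon as the button is up
- marked_stop_mid (a point): the wanted stop: a dark steel block clamped across the rail, 18 mm along the rail, 48 across, its top 34 mm above the worktop, with an upright pointed plate (22 mm wide, 5 thick, tip 65 mm above the worktop) on it; this point lies in the block's middle on the rail's centre line. When the stage rests against it, this point is 41 mm from the stage's middle along the rail. It may stand at either end of the rail
- plain_stop_mid (a point): the other stop, the same block without the upright plate, at the other end of the rail; this point lies in the block's middle
- tray_floor (a point): centre of the upper face of the tray's floor, 23 mm above the worktop; a rim 3.5 mm high runs round it; it moves with the stage
- bracket_mid (a point): the printed L-shaped bracket, loose on the tray, 22 x 42 mm and 36 high; this point lies in its middle, half-way up, and its z axis points up
- hex_driver: hex driver with a thin shaft, 141 mm long, 19 thick, loose on the worktop beside the rail on the side away from the tray; origin at the centre of its underside
- stick: USB stick, 48 x 16 x 8 mm, loose beside the rail on the same side as the hex driver; origin at the centre of its underside
- tweezers: steel tweezers, 126 x 14 x 9 mm, loose at the front edge of the worktop; origin at the centre of its underside
- fan: square 41 mm fan, 10 mm thick, loose at the front of the worktop; origin at the centre of its underside
- motor: stepper motor 46 x 42 mm and 65 high, standing loose near the front edge, well to the left; origin at the centre of its underside

How it is judged:
By the outcome, as a careful person would: the job done as asked, in the order asked, and still so for the second after the job is handed in, with the robot touching nothing.
It also fails if it takes over 35 s, if anything falls off the work surface, if the arm or the gripper's body presses on something with over 40 N, if the wrist force passes 120 N, or if a joint passes its speed limit or range.

## Working session

There is one attempt and no reset: what is moved stays moved. The work goes in short steps, Python scripts to look and compute and a tool call to move; the robot and the scene stay as the last step left them, time stands still between calls to the robot, and variables do not carry over. Pictures are saved under pics/ and viewed, at most 10 in all, crops included, and the job is handed in when it is done.

Besides the shell and the picture viewer there is one more tool, called after "Call:" as name(argument=value, ...), one argument or row to a line, values as JSON. move_arm: Moves the arm, as the interface text tells. Its arguments: {"type":"object","properties":{"plan":{"type":"array","items":{"type":"number"}},"squeeze":{"type":"number"}},"required":["plan"]}

```bash
mkdir -p pics
cat > h.py <<'E'
from workcell import manip
import numpy as np, cv2
from scipy.spatial.transform import Rotation as R
def w(p,pos): return (p["cam_to_world"]@np.r_[pos,1])[:3]
def px(p,X):
    c=np.linalg.inv(p["cam_to_world"])@np.r_[X,1]; return p["fx"]*c[0]/c[2]+p["cx"],p["fy"]*c[1]/c[2]+p["cy"]
def ray(p,u,v,z):
    M=p["cam_to_world"]; d=M[:3,:3]@[(u-p["cx"])/p["fx"],(v-p["cy"])/p["fy"],1]; return M[:3,3]+d*(z-M[2,3])/d[2]
def shot(n,name):
    p=manip.camera(n); cv2.imwrite(f"pics/{name}.png",p["color"][:,:,::-1]); return p
E
python3 - <<'E'
from h import *
np.set_printoptions(precision=4,suppress=True)
o=manip.get_obs();print({k:o[k] for k in("clock","position","ee_rot","ft_force","grip_width")});print(R.from_quat(o["ee_rot"]).as_matrix(), manip.tip_extent)
for n in("scene","top"):
    p=shot(n,n+"0")
    for l in("button_top","stage_mid","marked_stop_mid","plain_stop_mid","tray_floor","bracket_mid","rail"):
        print(n,l,[(w(p,d["position"]),round(d["conf"],2)) for d in manip.tip_of(p,l)[:2]])
E
```

```text
{'clock': 0.0, 'position': array([0.2124, 0.5877, 0.4039]), 'ee_rot': array([ 0.1725,  0.985 , -0.0007, -0.0001]), 'ft_force': array([-0.2217, -0.7038,  0.1033]), 'grip_width': 0.9990877953566676}
[[-0.9405  0.3399 -0.0004]
 [ 0.3399  0.9405 -0.0014]
 [-0.0001 -0.0014 -1.    ]] 0.1734
scene button_top [(array([ 0.5929, -0.2015,  0.0428]), 0.56)]
scene stage_mid [(array([ 0.5931, -0.1991,  0.0273]), 0.75), (array([ 0.4635, -0.0135, -0.0036]), 0.18)]
scene marked_stop_mid [(array([ 0.692 , -0.2172,  0.025 ]), 0.97)]
scene plain_stop_mid [(array([ 0.4792, -0.1793,  0.0262]), 0.92), (array([ 0.6048, -0.1412,  0.0261]), 0.35)]
scene tray_floor [(array([ 0.6013, -0.1408,  0.0241]), 0.82)]
scene bracket_mid [(array([ 0.6055, -0.1352,  0.0394]), 0.86), (array([ 0.5917, -0.2033,  0.0405]), 0.48)]
scene rail [(array([ 0.5923, -0.1995,  0.0016]), 0.72), (array([ 0.6046, -0.2518, -0.0023]), 0.69)]
top button_top [(array([ 0.591 , -0.2022,  0.0457]), 0.83)]
top stage_mid [(array([ 0.5874, -0.1973,  0.028 ]), 0.96)]
top marked_stop_mid []
top plain_stop_mid [(array([ 0.4821, -0.1789,  0.0303]), 0.61)]
top tray_floor [(array([ 0.6023, -0.1394,  0.0274]), 0.98), (array([ 0.6936, -0.216 ,  0.0289]), 0.42)]
top bracket_mid [(array([ 0.6027, -0.1361,  0.0418]), 0.55)]
top rail [(array([ 0.5888, -0.1951,  0.0051]), 0.88)]
```

View pics/scene0.png

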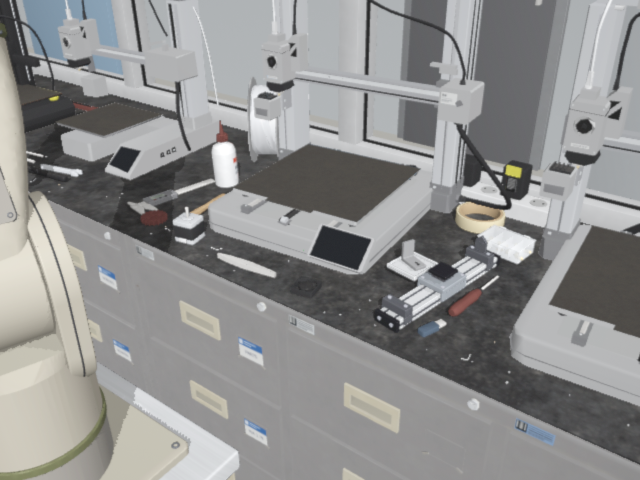

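View pics/top0.png

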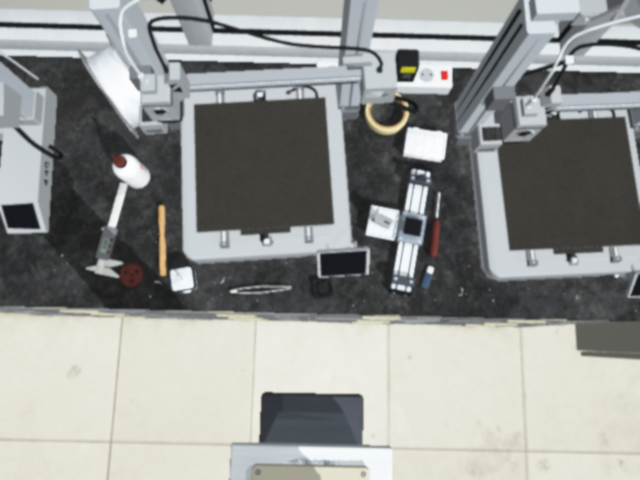

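The scene picture shows the rail at about (440,290), with the button at (441,271). The top picture shows the button at about (412,226). I'll zoom in to tell the two stops apart.

Run:
```python
import cv2,numpy as np
a=cv2.imread("pics/scene0.png")[220:340,360:520];b=cv2.imread("pics/top0.png")[155:305,360:460]
a=cv2.resize(a,None,fx=3.5,fy=3.5,interpolation=2);b=cv2.resize(b,None,fx=2.2,fy=2.2*1.27,interpolation=2)
b=cv2.resize(b,(220,420));cv2.imwrite("pics/c0.png",np.hstack([a,b]))
```

```text
(no output)
```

View pics/c0.png

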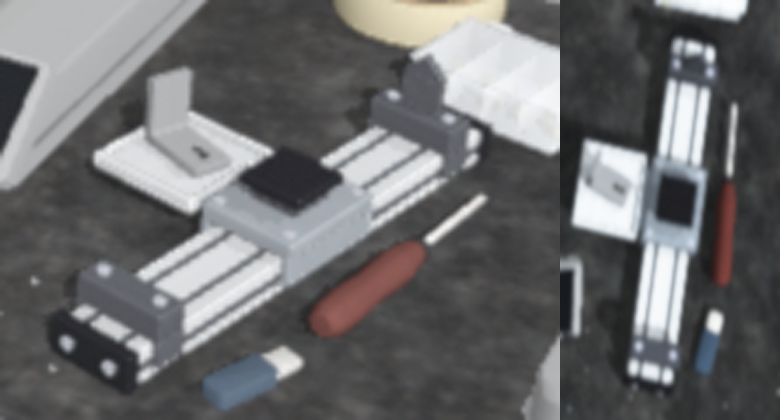

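The pointer is on the far stop, matching the network's marked stop at (0.692, -0.217). The push is therefore along the rail, away from the robot. I'll refine the button centre and rail direction, then work out the approach.

Run:
```python
from h import *
np.set_printoptions(precision=4,suppress=True)
for n in("top","scene"):
    p=manip.camera(n)
    for l,z in(("button_top",.042),("rail",.018),("plain_stop_mid",.03),("marked_stop_mid",.03)):
        s=manip.silhouettes(p,l)
        if not s: continue
        v,u=np.nonzero(s[0]["pixels"]); P=np.array([ray(p,a,b,z)[:2] for a,b in zip(u,v)])
        c,sz,_=cv2.minAreaRect(P.astype(np.float32)*1000)
        f=cv2.fitLine(P.astype(np.float32)*1000,cv2.DIST_L2,0,.01,.01).ravel()
        print(n,l,round(s[0]["conf"],2),len(u),P.mean(0),c,sz,np.degrees(np.arctan(f[1]/f[0])))
    for l in("button_top","stage_mid","marked_stop_mid","plain_stop_mid"):
        print(l,[(w(p,d["position"]),round(d["conf"],2)) for d in manip.tip_of(p,l)[:1]])
o=manip.get_obs();M=R.from_quat(o["ee_rot"]).as_matrix()
for t in([.45,.3,.405],[.5,0,.405]): print(M.T@(np.array(t)-o["position"]))
```

```text
top button_top 0.55 305 [ 0.5905 -0.2002] (590.8065185546875, -199.82550048828125) (36.18021774291992, 39.23446273803711) -26.212013
top rail 0.75 2903 [ 0.588  -0.1854] (594.86572265625, -167.45254516601562) (118.79009246826172, 278.8406982421875) -8.878384
top plain_stop_mid 0.8 241 [ 0.4794 -0.1794] (479.0533752441406, -178.4762725830078) (51.39784240722656, 21.07156753540039) 80.05721
top marked_stop_mid 0.77 271 [ 0.6944 -0.2163] (695.2047729492188, -216.20809936523438) (52.230220794677734, 27.156373977661133) 82.18402
button_top [(array([ 0.5889, -0.2046,  0.0451]), 0.64)]
stage_mid [(array([ 0.5899, -0.1957,  0.0301]), 0.78)]
marked_stop_mid [(array([ 0.6943, -0.2162,  0.0294]), 0.78)]
plain_stop_mid [(array([ 0.4817, -0.1769,  0.0309]), 0.78)]
scene button_top 0.75 369 [ 0.5859 -0.2014] (586.066162109375, -200.87745666503906) (41.563541412353516, 47.62770462036133) 19.560059
scene rail 0.73 3496 [ 0.5732 -0.1897] (588.1643676757812, -166.1623077392578) (135.15548706054688, 297.5480651855469) -4.4102926
scene plain_stop_mid 0.79 516 [ 0.4722 -0.1865] (472.4818115234375, -187.51171875) (73.32627868652344, 37.1502685546875) 62.865433
scene marked_stop_mid 0.92 468 [ 0.6956 -0.2185] (696.0203247070312, -215.2563934326172) (115.13072204589844, 45.53872299194336) 33.697834
button_top [(array([ 0.5925, -0.2024,  0.0398]), 0.7)]
stage_mid [(array([ 0.5934, -0.1989,  0.028 ]), 0.73)]
marked_stop_mid [(array([ 0.6921, -0.2178,  0.027 ]), 0.76)]
plain_stop_mid [(array([ 0.4804, -0.1792,  0.0282]), 0.68)]
[-0.3213 -0.1899 -0.0003]
[-0.4703 -0.455  -0.0003]
```

Call:
move_arm(
  plan=[0,0,0,-0.321,-0.19,0,0,0,0,0,-0.321,-0.19,0,0,0,0,0,-0.321,-0.19,0,0,0,0,0,-0.321,-0.19,0,0,0,0,0,-0.321,-0.19,0,0,0,0,0,-0.321,-0.19,0,0,0,0,-0.174,-0.47,-0.455,0,0,0,0,-0.174,-0.47,-0.455,0,0,0,0,-0.174,-0.47,-0.455,0,0,0,0,-0.174,-0.47,-0.455,0,0,0,0,-0.174,-0.47,-0.455,0,0,0,0,-0.174,-0.47,-0.455,0,0],
  squeeze=30,
)

```text
clock: 3.2
position: [0.4999, -0.0044, 0.4051]
ee_rot: [0.09, 0.996, -0.0, 0.0]
ft_force: [0.0, 1.3, 0.2]
grip_width: 0.001
grasp_force: 0.0
```

Run:
```python
from h import *
np.set_printoptions(precision=4,suppress=True)
o=manip.get_obs();M=R.from_quat(o["ee_rot"]).as_matrix();print(o["clock"],o["position"],M,o["joint_velocities"])
for t in([.51,-.2,.405],[.591,-.2,.405],[.591,-.2,.25]): print(M.T@(np.array(t)-o["position"]))
```

```text
3.2 [ 0.4999 -0.0044  0.4051] [[-0.9838  0.1793  0.0008]
 [ 0.1793  0.9838 -0.0007]
 [-0.001  -0.0005 -1.    ]] [-0.0493  0.0032 -0.0832  0.0044 -0.0263  0.0021 -0.0544]
[-0.045  -0.1906  0.0002]
[-0.1247 -0.1761  0.0003]
[-0.1246 -0.176   0.1553]
```

Call:
move_arm(
  plan=[0,0,0,-0.045,-0.12,0,0,0,0,0,-0.06,-0.176,0,0,0,0,0,-0.08,-0.176,0,0,0,0,0,-0.1246,-0.176,0.02,0,0,0,0,-0.1246,-0.176,0.07,0,0,0,0,-0.1246,-0.176,0.12,0,0,0,0,-0.1246,-0.176,0.15,0,0,0,0,-0.1246,-0.176,0.155,0,0,0,0,-0.1246,-0.176,0.155,0,0,0,0,-0.1246,-0.176,0.155,0],
)

```text
clock: 4.45
position: [0.5929, -0.1947, 0.2514]
ee_rot: [0.086, 0.996, 0.0, 0.001]
ft_force: [-0.1, 0.7, -0.5]
grip_width: 0.001
grasp_force: 0.0
```

Run:
```python
from h import *
np.set_printoptions(precision=4,suppress=True)
o=manip.get_obs();M=R.from_quat(o["ee_rot"]).as_matrix();print(o["clock"],o["position"],M,o["ft_force"])
for t in([.591,-.2,.2164],[.591,-.2,.2114]): print(M.T@(np.array(t)-o["position"]))
a=shot("scene","s1")["color"][:,:,::-1][190:340,350:540];b=shot("top","t1")["color"][:,:,::-1][155:305,330:480]
cv2.imwrite("pics/c1.png",np.hstack([cv2.resize(a,(570,450),interpolation=2),cv2.resize(b,(230,450))]))
```

```text
4.45 [ 0.5929 -0.1947  0.2514] [[-0.9851  0.1717  0.0026]
 [ 0.1717  0.9851 -0.0002]
 [-0.0026  0.0002 -1.    ]] [-0.1168  0.6514 -0.5395]
[ 0.001  -0.0056  0.035 ]
[ 0.001  -0.0056  0.04  ]
```

View pics/c1.png

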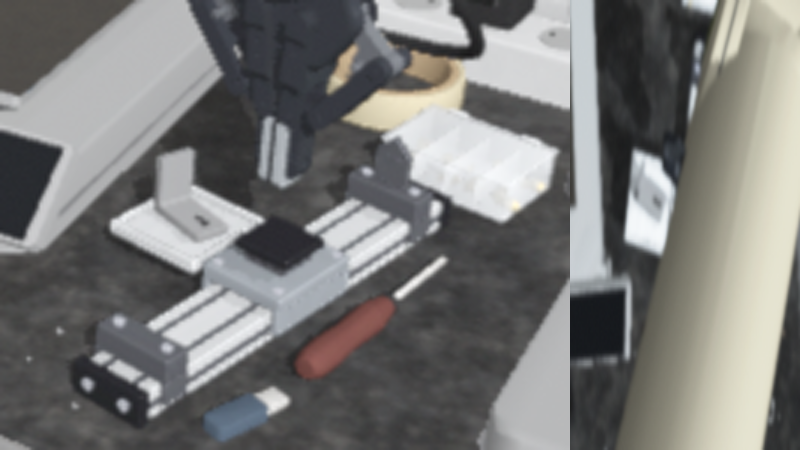

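The fingers (275,180 in the crop) are above the button (280,243), and nothing has moved. Next I'll descend to just above the cap and let the arm settle.

Call:
move_arm(
  plan=[0,0,0,0,0,0.015,0,0,0,0,0,0,0.026,0,0,0,0,0,0,0.026,0,0,0,0,0,0,0.026,0],
)

```text
clock: 5.05
position: [0.5923, -0.1948, 0.2236]
ee_rot: [0.086, 0.996, -0.0, -0.0]
ft_force: [-0.4, -0.3, 0.2]
grip_width: -0.003
grasp_force: 0.0
```

Run:
```python
from h import *
np.set_printoptions(precision=4,suppress=True)
p=shot("scene","s2")
o=manip.get_obs();M=R.from_quat(o["ee_rot"]).as_matrix();tip=o["position"]+M[:,2]*manip.tip_extent
print(o["clock"],o["position"],tip,o["ft_force"],px(p,tip),px(p,[.591,-.2,.043]))
cv2.imwrite("pics/c2.png",cv2.resize(p["color"][:,:,::-1][210:320,380:520],None,fx=5,fy=5,interpolation=2))
```

```text
5.1 [ 0.5924 -0.1948  0.2239] [ 0.5924 -0.1948  0.0505] [ 0.3656 -0.7724  0.3529] (np.float64(441.2149135511617), np.float64(263.34872647098365)) (np.float64(443.28865335448245), np.float64(268.6675016939616))
```

View pics/c2.png

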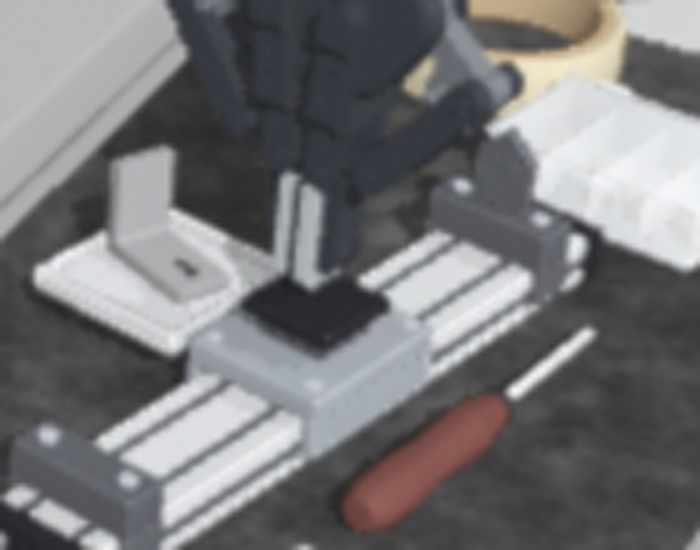

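The tip is 7 mm above the cap and about 5 mm off centre towards the tray. I'll centre it first, then press.

Call:
move_arm(
  plan=[0,0,0,0.001,-0.005,0,0,0,0,0,0.001,-0.005,0,0,0,0,0,0.001,-0.005,0.004,0,0,0,0,0.001,-0.005,0.008,0,0,0,0,0.001,-0.005,0.011,0,0,0,0,0.001,-0.005,0.011,0,0,0,0,0.001,-0.005,0.011,0],
)

```text
clock: 5.98
position: [0.5909, -0.1994, 0.2133]
ee_rot: [0.086, 0.996, 0.0, 0.001]
ft_force: [-0.6, 0.0, 7.1]
grip_width: 0.004
grasp_force: 3.6
```

Run:
```python
from h import *
np.set_printoptions(precision=4,suppress=True)
o=manip.get_obs();M=R.from_quat(o["ee_rot"]).as_matrix();tip=o["position"]+M[:,2]*manip.tip_extent
print(o["clock"],tip,o["ft_force"],M[:,0])
```

```text
5.975 [ 0.5911 -0.1994  0.0399] [-0.6187  0.0409  7.1108] [-0.9851  0.1718 -0.0013]
```

Call:
move_arm(
  plan=[0,0,0,0,0,0.002,0,0,0,0,0,0,0.002,0,0,0,0,-0.003,0,0.002,0,0,0,0,-0.008,0,0.002,0,0,0,0,-0.014,0,0.002,0,0,0,0,-0.02,0,0.002,0,0,0,0,-0.026,0,0.002,0,0,0,0,-0.032,0,0.002,0,0,0,0,-0.038,0,0.002,0,0,0,0,-0.044,0,0.002,0,0,0,0,-0.048,0,0.002,0,0,0,0,-0.05,0,0.002,0],
)

```text
clock: 7.48
position: [0.6404, -0.2081, 0.2117]
ee_rot: [0.086, 0.996, -0.0, 0.001]
ft_force: [-0.4, 0.7, 8.4]
grip_width: 0.004
grasp_force: 4.2
```

Run:
```python
from h import *
np.set_printoptions(precision=4,suppress=True)
p=shot("scene","s3")
o=manip.get_obs();M=R.from_quat(o["ee_rot"]).as_matrix();tip=o["position"]+M[:,2]*manip.tip_extent
print(o["clock"],tip,o["ft_force"],M[:,0])
for l in("button_top","stage_mid","tray_floor","marked_stop_mid"): print(l,[(w(p,d["position"]),round(d["conf"],2)) for d in manip.tip_of(p,l)[:1]])
cv2.imwrite("pics/c3.png",cv2.resize(p["color"][:,:,::-1][210:320,380:520],None,fx=5,fy=5,interpolation=2))
```

```text
7.525 [ 0.6409 -0.2081  0.0383] [0.8692 0.6008 8.305 ] [-0.9852  0.1716 -0.0022]
button_top [(array([ 0.6421, -0.2106,  0.0356]), 0.53)]
stage_mid [(array([ 0.6409, -0.2111,  0.0266]), 0.78)]
tray_floor [(array([ 0.6552, -0.1473,  0.0272]), 0.77)]
marked_stop_mid [(array([ 0.6944, -0.2146,  0.0287]), 0.91)]
```

View pics/c3.png

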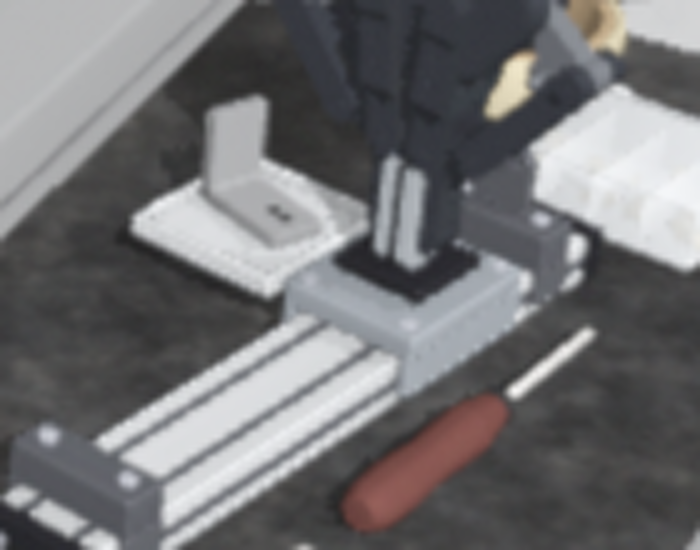

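The stage has followed the tip 50 mm, with about 12 mm left to the stop. I'll continue gently.

Call:
move_arm(
  plan=[0,0,0,-0.002,0,0.001,0,0,0,0,-0.005,0,0.001,0,0,0,0,-0.008,0,0.001,0,0,0,0,-0.01,0,0.001,0,0,0,0,-0.011,0,0.001,0,0,0,0,-0.011,0,0.001,0],
)

```text
clock: 8.48
position: [0.6516, -0.21, 0.2115]
ee_rot: [0.086, 0.996, -0.0, 0.002]
ft_force: [-0.2, 0.6, 12.4]
grip_width: 0.002
grasp_force: 6.0
```

Call:
move_arm(
  plan=[0,0,0,-0.001,0,0,0,0,0,0,-0.002,0,0,0,0,0,0,-0.002,0,0,0],
)

```text
clock: 8.85
position: [0.6535, -0.2104, 0.2115]
ee_rot: [0.086, 0.996, -0.0, 0.002]
ft_force: [-0.5, 1.3, 11.6]
grip_width: 0.002
grasp_force: 6.0
```

Call:
move_arm(
  plan=[0,0,0,-0.001,0,0,0,0,0,0,-0.002,0,0,0,0,0,0,-0.002,0,0,0],
)

```text
clock: 9.22
position: [0.6546, -0.2107, 0.2114]
ee_rot: [0.086, 0.996, 0.0, 0.0]
ft_force: [-7.9, 3.4, 17.1]
grip_width: 0.001
grasp_force: 8.9
```

Run:
```python
from h import *
np.set_printoptions(precision=4,suppress=True)
p=shot("scene","s4")
o=manip.get_obs();M=R.from_quat(o["ee_rot"]).as_matrix();tip=o["position"]+M[:,2]*manip.tip_extent
print(o["clock"],tip,o["ft_force"],M[:,0])
for l in("button_top","stage_mid","tray_floor","marked_stop_mid"): print(l,[(w(p,d["position"]),round(d["conf"],2)) for d in manip.tip_of(p,l)[:1]])
cv2.imwrite("pics/c4.png",cv2.resize(p["color"][:,:,::-1][220:300,430:520],None,fx=7,fy=7,interpolation=2))
```

```text
9.275 [ 0.6547 -0.2106  0.0381] [-6.9922  3.3092 17.1986] [-0.9851  0.1719 -0.0005]
button_top [(array([ 0.6537, -0.2166,  0.0373]), 0.56)]
stage_mid [(array([ 0.6568, -0.2101,  0.0258]), 0.96)]
tray_floor [(array([ 0.6661, -0.1532,  0.0214]), 0.96)]
marked_stop_mid []
```

View pics/c4.png

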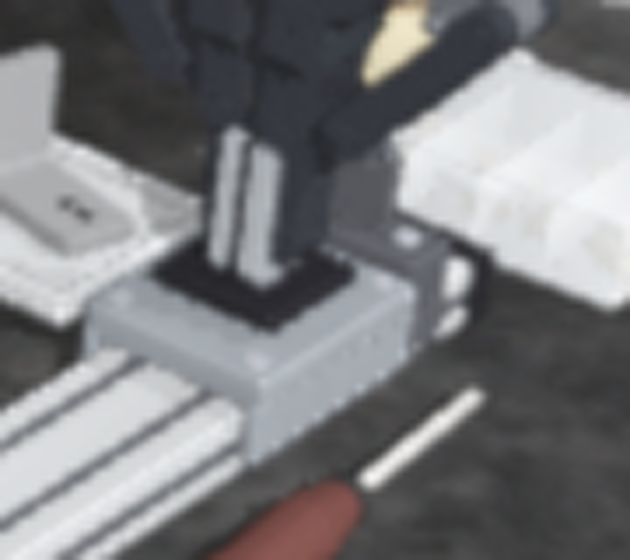

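The horizontal force has risen to about 8 N, and the picture shows the stage flush against the pointer stop. I'll lift straight up.

Call:
move_arm(
  plan=[0,0,0,0,0,-0.003,0,0,0,0,0,0,-0.006,0,0,0,0,0,0,-0.01,0,0,0,0,0,0,-0.02,0,0,0,0,0,0,-0.05,0,0,0,0,0,0,-0.1,0,0,0,0,0,0,-0.15,0,0,0,0,0,0,-0.18,0,0,0,0,0.06,0,-0.18,0,0,0,0,0.12,0,-0.18,0,0,0,0,0.12,0,-0.18,0,0,0,0,0.12,0,-0.18,0],
)

```text
clock: 10.98
position: [0.5366, -0.1897, 0.3906]
ee_rot: [0.086, 0.996, 0.0, 0.001]
ft_force: [1.1, 0.3, 0.7]
grip_width: 0.001
grasp_force: 0.0
```

Run:
```python
from h import *
np.set_printoptions(precision=4,suppress=True)
p=shot("scene","s5")
o=manip.get_obs();print(o["clock"],o["position"],o["ft_force"])
for l in("button_top","stage_mid","tray_floor","marked_stop_mid"): print(l,[(w(p,d["position"]),round(d["conf"],2)) for d in manip.tip_of(p,l)[:1]])
cv2.imwrite("pics/c5.png",cv2.resize(p["color"][:,:,::-1][200:340,370:530],None,fx=4,fy=4,interpolation=2))
```

```text
11.025 [ 0.5371 -0.1897  0.3904] [-0.3261  0.1089  0.319 ]
button_top [(array([ 0.6542, -0.2155,  0.0445]), 0.72)]
stage_mid [(array([ 0.6577, -0.2126,  0.0261]), 0.83)]
tray_floor [(array([ 0.665 , -0.1533,  0.0257]), 0.8)]
marked_stop_mid [(array([ 0.6932, -0.2176,  0.0272]), 0.72)]
```

View pics/c5.png

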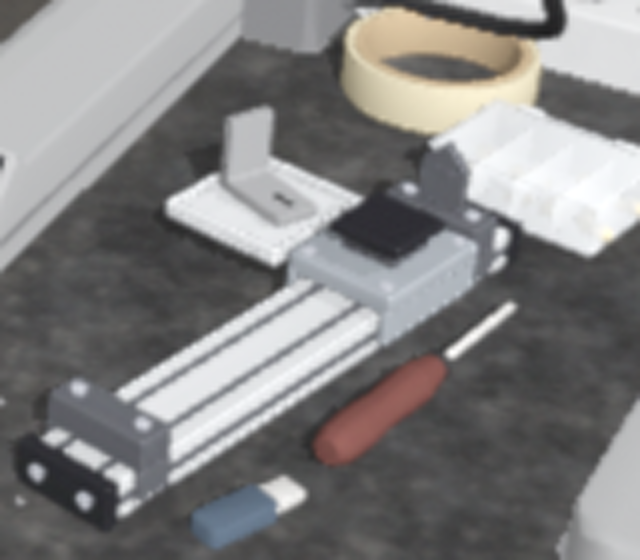

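The picture shows the stage at (385,270) flush against the pointer stop at (450,200). The button is up, the bracket is still on the tray, and the hex driver and USB stick have not moved.

```bash
python3 -c "
from workcell import manip
print(manip.hand_in())"
```

```text
the job is handed in; nothing more can be done
None
```

I pushed the stage up against the pointer stop with its brake button held down, let the button come up, moved the arm clear and handed the job in at about 11 s.

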